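Unhook the honing block from its lipped holder

TASK

Take the honing block with the orange handle out of its green holder: tip it back on its tail hook until its front end is above the yellow lip but still under the red guard tabs, draw it out frontwards until hook and ears are free, then lift it away and lay it down gently, flat, sole down, in the middle of the black rubber mat and let go. The height of lip and tabs is set by hand and differs each time, so feel for it, and never press the block against the holder with more than about 25 N. Leave the bowl, glue bottle and screwdriver where they are.

Things in the scene. Friction and masses are not known exactly. Their poses are not given: they have to be found in the camera images.
- hone_grip (a point): Honing block's orange handle, a square post 24 x 24 mm, 14 to 60 mm above the sole; this point is on its axis, 40 mm above the sole. Axes: z up, +x to the tail hook, -x to the front end. Block: dark board 110 (x) x 56 x 14 mm, about 0.35 kg; front end at x = -55 mm, where a steel ear stands out of each side (x -55 to -43 mm, 2 to 12 mm above the sole, 76 mm over both).
- hone_tip (a point): Rear lower edge of the block's tail hook, at sole height, 76 mm in +x from the handle's axis; axes as hone_grip. The hook is a steel tongue 30 mm wide, 6 mm thick, level with the sole, from x = 55 to 76 mm, its last 5 mm turned up to 8 mm high. Tipped back, the block rocks on this edge.
- holder: Holder's green base plate, fixed, 190 (x) x 112 (y) x 10 mm; origin at the centre of its underside, on the table; -x is its front (lip and tabs), +x its rear (bar). The block lies on its upper face (sole 10 mm above the table), axes parallel, handle over the origin within 1.5 mm. With the front raised into the play, 24 mm of draw along the block's own tilted -x frees hook and ears.
- holder_bar (a point): Steel bar across (y) the holder's rear, over the tongue, just in front of the hook's upturned end: centre of the bar's underside, 16.5 mm above the plate's upper face. The bar is 4 mm thick in x (62.5 to 66.5 mm from the holder's origin) and 6 mm high. While drawing, keep the hook low enough to pass under it.
- holder_front (a point): Top edge of the holder's yellow lip (6 mm thick in x, across y, in front of the block) if its bracket were set lowest: 61 mm in -x from the holder's origin, 10 mm above the plate's upper face. The bracket, lip and tabs together, is really set 0 to 24 mm higher, not measured, and stays there during the work. A fixed green strip, 9 mm high, fills the space under it.
- holder_tabs (a point): Midway between the two red guard tabs, at their underside, if the bracket were set lowest: really 0 to 24 mm higher, always 17 mm above the lip's top. Tabs lie over the ears (19 mm long, 35 to 54 mm in -x from the holder's origin), 64 mm apart: the board passes between, the ears do not. So the raised front end has 5 mm of play between lip and tabs.
- mat: Black rubber mat, 200 (x) x 150 (y) x 4 mm, fixed on the table; origin at the centre of its underside.
- bowl_rim (a point): Loose turned wooden bowl, 100 mm wide, 45 mm high: centre of its mouth. Leave alone.
- glue: Loose glue bottle, 54 mm diameter, 140 mm high: centre of its underside. Leave alone.
- driver: Loose screwdriver lying on the table: origin in its middle, at its underside, handle to its -x. Leave alone.
There are look-alikes about, which are no part of the job. There is more than one size of the holder; the job needs the smallest. Leave any purple look-alike of the part that bears hone_grip alone.

How it is judged:
By the outcome, as a careful person would: the job done as asked, in the order asked, and still so for the second after the job is handed in, with the robot touching nothing.
It also fails if it takes over 72 s, if anything falls off the work surface, if the arm or the gripper's body presses on something with over 40 N, if the wrist force passes 120 N, or if a joint passes its speed limit or range.

ROBOT

A 7-joint arm with a two-finger parallel gripper is mounted at the origin on the work surface. World frame = base frame: x ahead of the robot, y to its left, z up, the work surface at z = 0. Lengths are in m, angles in rad, forces in N, time in s.
With the tool pointing down it reaches from about 0.425 to 0.925 m from the base axis. Payload 6.8 kg.
Tool frame: the origin (TCP) lies midway between the tips of the shut fingers; the grasp point (between the pads) lies 19 mm behind it; z points along the fingers, y is the line along which they close (so a half turn about z gives the same grasp; the last joint's range is limited). The gripper opens to 85 mm and grips with 20 to 120 N. Pads are 22 mm wide; open, the fingers measure 114 mm over their backs; the gripper's body (76 mm by 85 mm) begins 54 mm behind the grasp point. The pads swing forward as they close: fully open they stand 13 mm farther back than shut.
Start: joints at [-1.373, 0.477, 0.022, 1.555, -0.011, 1.109, -0.083], TCP at [0.203, 0.644, 0.231] pointing down, gripper open.
Joint ranges: [-2.96, 2.96], [-0.34, 2.1], [-1.41, 1.46], [0.24, 2.44], [-1.37, 4.51], [0.17, 1.92], [-2.96, 2.96]. Speed limits (rad/s): [2.39, 2.39, 3.14, 3.14, 3.14, 3.14, 3.14].

INTERFACE

Orientations are given as a unit quaternion [w, x, y, z].
In Python, from station import bot gives the robot as it stands.
- The arm moves only by the tool jog_arm, never from a script. Its argument "rows" is a list of rows, each an object of numbers: "fingers": the finger opening in mm, from 0 to 85.4; "x", "y", "z": the shift along the tool's x, y, z in mm; "ax", "ay", "az": the turn, a rotation vector about the tool's x, y, z in degrees. A call has exactly 8 rows; each row shifts and turns the commanded pose from where the row before left it, along the tool's axes as they then stand; what a row does not reach is not made up. A row lasts 1/10 s, in which the tool goes at most 50 mm and 8.59 degrees, less where a joint would pass 70% of its speed; a pose out of reach is approached as far as the arm can. A call with a gripper value outside its range is refused whole. The fingers move at their own pace and stop on an object; "force" is the grip in N (left out, the last holds). Time passes only in rows, so rows that do not move let the fingers close, or fill a call up. It gives the time, the measured TCP pose, the force, the opening and the grip force at its end, in the units of the state.
- bot.get_obs(): the state, without advancing time (a new reading comes with each control period).
- bot.read_camera(name): name is "side" or "top"; returns a dict with "pixels" (384x512x3 uint8, red, green, blue), "vertical_fov" (degrees; the focal length in pixels is half the picture's height over the tangent of half this angle, whatever the lens; pixels are square), "cx", "cy" (the principal point, pixels), "world_from_camera" (4x4, takes a point from camera to world coordinates). Camera axes: x right, y down, z forward; pixel columns grow to the right and rows downward; lengths in m; the calibration is good to about 2 mm. A picture is of the moment at which its call begins. There is no depth.
- bot.hand_in(): hands the job in; it is judged then, once.
The state is a dict: "t": time; "q": joint angles; "joint_vel": joint speeds; "joint_torque": joint torques, N m; "eef_pos": TCP position; "tool_rot": TCP orientation; "contact_force": force on the tool from outside, world axes, zero at the start; "torque": the same for the moment, N m; "gripper_width": opening from 0.0 (shut) to 1.0 (fully open); "grasp_force": force on a finger pad.
Only numpy, scipy, OpenCV 4.12 (cv2) and the standard library are available. Lean on these libraries where they do the work, as an engineer would, in place of code of your own. Each camera call takes 0.05 s, during which the arm holds its last target. There are 200 camera calls.

## Working session

There is one attempt and no reset: what is moved stays moved. The work goes in short steps, Python scripts to look and compute and a tool call to move; the robot and the scene stay as the last step left them, time stands still between calls to the robot, and variables do not carry over. Pictures are saved under pics/ and viewed, at most 10 in all, crops included, and the job is handed in when it is done.

Besides the shell and the picture viewer there is one more tool, called after "Emit:" as name(argument=value, ...), one argument or row to a line, values as JSON. jog_arm: Moves the arm, as the interface text tells. Its arguments: {"type":"object","properties":{"rows":{"type":"array","items":{"type":"object","properties":{"fingers":{"type":"number"},"x":{"type":"number"},"y":{"type":"number"},"z":{"type":"number"},"ax":{"type":"number"},"ay":{"type":"number"},"az":{"type":"number"}}}},"force":{"type":"number"}},"required":["rows"]}

```bash
mkdir -p pics; ls; python3 - <<'E'
from station import bot
import cv2,numpy as np
print(bot.get_obs())
ims=[]
for n in("top","side"):
    c=bot.read_camera(n); print(n,c["vertical_fov"],c["cx"],c["cy"],np.round(c["world_from_camera"],4).tolist(),[k for k in c])
    np.savez(f"pics/{n}0.npz",**c)
    cv2.imwrite(f"pics/{n}0.png",cv2.resize(c["pixels"][:,:,::-1],(800,600),interpolation=cv2.INTER_CUBIC))
E
```

```text
pics
{'t': 0.0, 'q': array([-1.37309891,  0.47777838,  0.02237739,  1.55643492, -0.01152572,
        1.10930547, -0.08310706]), 'joint_vel': array([ 8.36946101e-04,  6.57800361e-04,  6.28410918e-04,  8.83629516e-04,
        1.06083003e-03, -6.42507432e-05, -2.58159941e-04]), 'joint_torque': array([ 2.14898392e-05, -5.96457589e+01,  1.60799168e+00, -2.81193101e+01,
        1.23925443e-02,  9.61483049e-03,  1.19508738e-05]), 'eef_pos': array([0.20306407, 0.64311874, 0.23034799]), 'tool_rot': array([-7.37159829e-05,  1.52318532e-01,  9.88331046e-01, -8.95765092e-04]), 'contact_force': array([-0.46940119,  0.56842404,  0.07472105]), 'torque': array([ 0.03494936,  0.01237905, -0.00807901]), 'grasp_force': 0.0, 'gripper_width': 0.9969785926098045}
top 51.34702600056505 254.01044348058699 192.0143367820176 [[-0.0066, -0.996, 0.0889, 0.39], [-0.9998, 0.0048, -0.0204, 0.011], [0.0199, -0.089, -0.9958, 1.3184], [0.0, 0.0, 0.0, 1.0]] ['pixels', 'vertical_fov', 'cx', 'cy', 'world_from_camera']
side 57.19395627000218 254.40914937799272 188.47369123017378 [[0.9544, -0.1678, 0.2467, 0.2061], [-0.2982, -0.5674, 0.7676, -0.8755], [0.0112, -0.8062, -0.5916, 0.7347], [0.0, 0.0, 0.0, 1.0]] ['pixels', 'vertical_fov', 'cx', 'cy', 'world_from_camera']
```

View pics/top0.png

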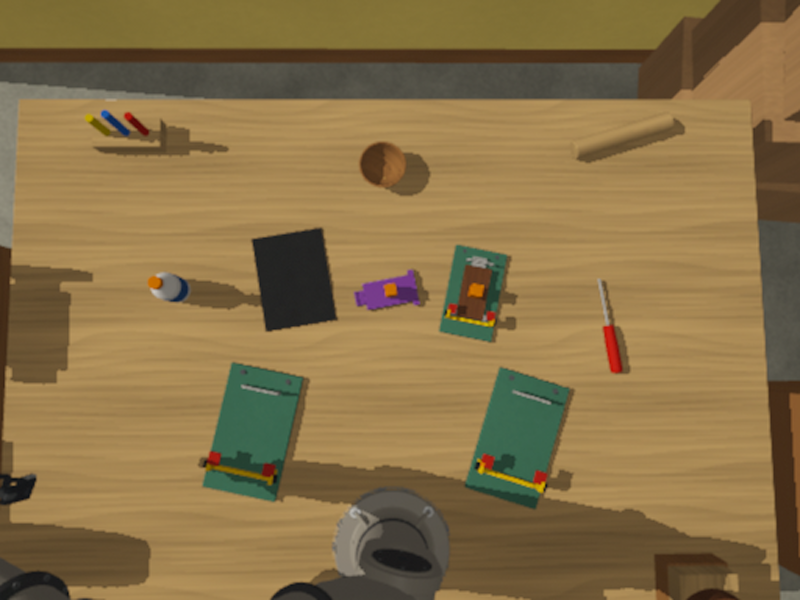

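View pics/side0.png

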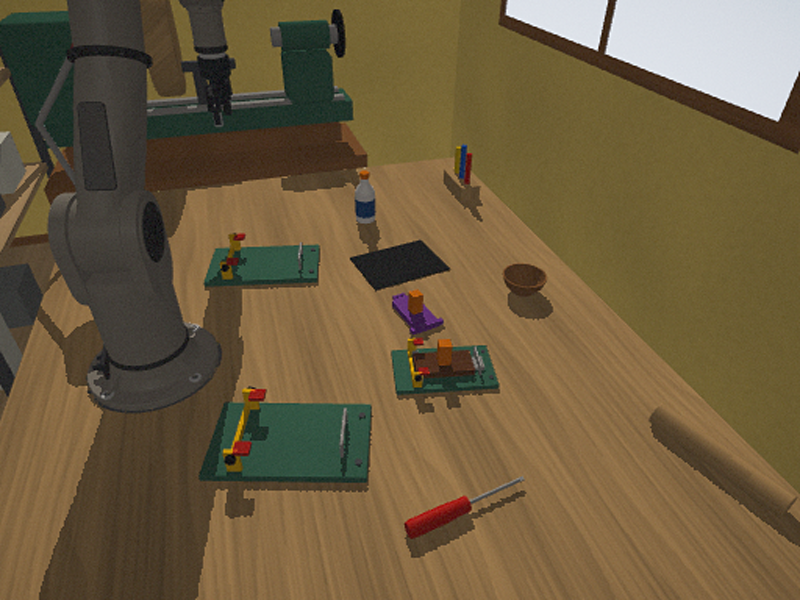

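Top view (800x600): the holders are at (255,430), (518,437) and (475,292). The one at (475,292) is clearly the smallest, and it carries the dark block with the orange post. The purple look-alike at (390,290) stays untouched. The mat is at (295,280), bowl (383,165), glue (168,288) and driver (610,330). Next I'll measure and make one crop to confirm.

```bash
cat > h.py <<'E'
import numpy as np,cv2
def load(n,s): return dict(np.load(f"pics/{n}{s}.npz"))
def foc(c): return c["pixels"].shape[0]/2/np.tan(np.radians(c["vertical_fov"])/2)
def ray(c,p):
    T=c["world_from_camera"];f=foc(c)
    d=T[:3,:3]@np.array([(p[0]-c["cx"])/f,(p[1]-c["cy"])/f,1]);return T[:3,3],d/np.linalg.norm(d)
def onz(c,p,z):
    o,d=ray(c,p);return o+d*(z-o[2])/d[2]
def tri(c1,p1,c2,p2):
    o1,d1=ray(c1,p1);o2,d2=ray(c2,p2)
    s=np.linalg.lstsq(np.c_[d1,-d2],o2-o1,rcond=None)[0]
    a,b=o1+s[0]*d1,o2+s[1]*d2;return (a+b)/2,np.linalg.norm(a-b)
def proj(c,P):
    T=c["world_from_camera"];q=T[:3,:3].T@(np.asarray(P)-T[:3,3]);return q[:2]/q[2]*foc(c)+[c["cx"],c["cy"]]
def mask(c,lo,hi,box):
    h=cv2.cvtColor(c["pixels"],cv2.COLOR_RGB2HSV);m=cv2.inRange(h,np.array(lo),np.array(hi));k=np.zeros_like(m);x0,y0,x1,y1=box;k[y0:y1,x0:x1]=m[y0:y1,x0:x1];return k
def blobs(m,amin=4):
    n,l,s,ce=cv2.connectedComponentsWithStats(m);return [(int(s[i,4]),ce[i].round(1).tolist(),s[i,:4].tolist()) for i in range(1,n) if s[i,4]>=amin]
E
python3 - <<'E'
from h import *
t=load("top",0);s=load("side",0)
bt=(270,150,335,225); bs=(240,210,325,258)
g=mask(t,(60,60,25),(95,255,160),bt); 
def rect(m,z,c):
    cs=max(cv2.findContours(m,0,1)[0],key=cv2.contourArea)
    hull=cv2.convexHull(cs)[:,0]
    P=np.array([onz(c,p,z)[:2]*1000 for p in hull],np.float32)
    r=cv2.minAreaRect(P);return np.round(r[0],1),np.round(r[1],1),round(r[2],2)
g=cv2.morphologyEx(g,cv2.MORPH_CLOSE,np.ones((9,9)))
print("holder",rect(g,.01,t))
h=cv2.cvtColor(t["pixels"],cv2.COLOR_RGB2HSV)
mm=mask(t,(0,0,0),(180,255,60),(155,140,222,216));print("mat",rect(mm,.004,t))
for nm,lo,hi in(("orange",(8,180,130),(18,255,255)),("yellow",(21,150,90),(32,255,255)),("red",(0,200,90),(5,255,255)),):
    print(nm,"top",blobs(mask(t,lo,hi,bt)),"side",blobs(mask(s,lo,hi,bs)))
a=t["pixels"][145:230,270:340,::-1];b=s["pixels"][205:262,242:327,::-1]
cv2.imwrite("pics/crop.png",np.hstack([cv2.resize(a,(420,510),interpolation=0),cv2.resize(b,(380,510),interpolation=0)]))
E
```

```text
holder (array([ 522.6, -176. ]), array([108.7, 185.9]), 78.22)
mat (array([553.4, 203.3]), array([196.7, 148.3]), 9.49)
orange top [(80, [304.2, 185.2], [299, 181, 11, 9]), (4, [287.8, 198.5], [287, 197, 2, 4])] side [(41, [284.2, 219.0], [280, 217, 10, 5]), (4, [268.8, 238.2], [268, 238, 3, 2])]
yellow top [(95, [299.9, 204.5], [285, 198, 32, 11])] side [(100, [263.8, 232.0], [261, 216, 9, 32])]
red top [(16, [289.5, 196.6], [288, 195, 4, 5]), (19, [313.4, 201.9], [312, 200, 4, 5])] side [(13, [267.3, 218.1], [265, 217, 6, 3]), (14, [271.6, 236.4], [270, 235, 5, 4])]
```

View pics/crop.png

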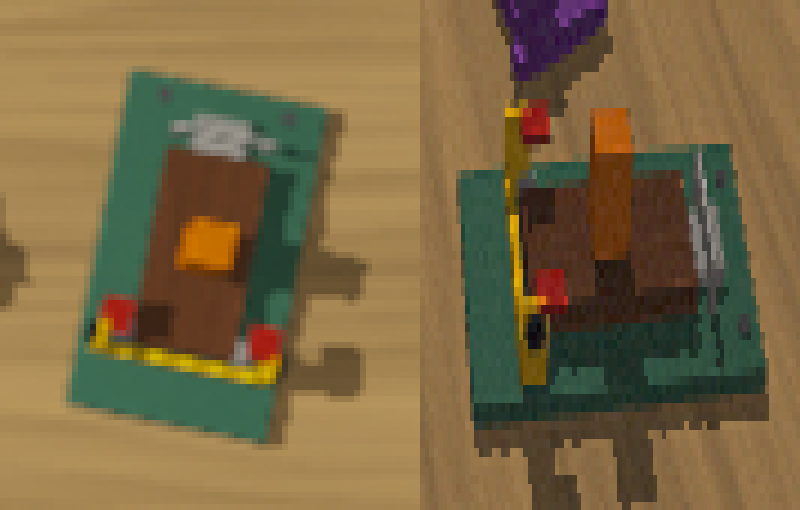

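The crop confirms it: the smallest green holder, with the dark block, orange post, two red tabs and yellow lip. The purple block is off to the side. I'll start the arc move and refine the positions alongside it.

Emit:
jog_arm(
  rows=[
    {"x": -44,"y": -5,"az": 3.8,"fingers": 55},
    {"x": -44,"y": -5,"az": 3.8,"fingers": 55},
    {"x": -44,"y": -5,"az": 3.8,"fingers": 55},
    {"x": -44,"y": -5,"az": 3.8,"fingers": 55},
    {"x": -44,"y": -5,"az": 3.8,"fingers": 55},
    {"x": -44,"y": -5,"az": 3.8,"fingers": 55},
    {"x": -44,"y": -5,"az": 3.8,"fingers": 55},
    {"x": -44,"y": -5,"az": 3.8,"fingers": 55},
  ],
  force=20,
)

```text
invalid input
```

```bash
cat >> h.py <<'E'
from scipy.spatial.transform import Rotation as Ro
def state():
    from station import bot
    o=bot.get_obs();q=o["tool_rot"];R=Ro.from_quat([q[1],q[2],q[3],q[0]]).as_matrix()
    print("t %.2f tcp"%o["t"],(o["eef_pos"]*1000).round(1),"yaw(y) %.2f"%np.degrees(np.arctan2(R[1,1],R[0,1])),"zaxis",R[:,2].round(4),"F",o["contact_force"].round(1),"T",o["torque"].round(2),"w %.3f g %.1f"%(o["gripper_width"],o["grasp_force"]))
    return o,R
def to(P,yaw):
    o,R=state();d=R.T@(np.array(P)-o["eef_pos"]*1000);print("tool shift",d.round(1),"az",round(-(yaw-np.degrees(np.arctan2(R[1,1],R[0,1]))),2))
E
python3 - <<'E'
from h import *
t=load("top",0);s=load("side",0)
hc=np.array([522.6,-176.]);yaw=-11.78
state()
print("post top",tri(t,(304.2,185.2),s,(284.2,219.0)),onz(t,(304.2,185.2),.07)*1000,onz(s,(284.2,219.0),.07)*1000)
for a,b in(((289.5,196.6),(267.3,218.1)),((313.4,201.9),(271.6,236.4))):print("tab",tri(t,a,s,b))
a=np.radians(yaw);X=np.array([np.cos(a),np.sin(a)])
for z in(.03,.04,.05,.06): # tabs mid at x=-44.5
    m=onz(t,(301.45,199.25),z)[:2]*1000-hc; print(z,"tabs mid in holder x",m@X)
E
```

```text
t 0.10 tcp [203.1 643.2 230.4] yaw(y) 72.48 zaxis [-4.0e-04 -1.6e-03 -1.0e+00] F [-0.3 -0.1  0.1] T [ 0.04 -0.01  0.02] w 1.002 g 0.0
post top (array([ 0.52287424, -0.17351438,  0.06586356]), np.float64(0.00031411134697901925)) [ 522.28498654 -172.85613822   70.        ] [ 521.07373969 -177.87772345   70.        ]
tab (array([ 0.48832894, -0.12900264,  0.04078561]), np.float64(0.0008622342814297032))
tab (array([ 0.47256868, -0.2062096 ,  0.0410103 ]), np.float64(0.002720651788008883))
0.03 tabs mid in holder x -42.380180412759
0.04 tabs mid in holder x -43.35505423986994
0.05 tabs mid in holder x -44.32992806698081
0.06 tabs mid in holder x -45.30480189409174
```

Emit:
jog_arm(
  rows=[
    {"x": -44,"y": -5,"z": 0,"ax": 0,"ay": 0,"az": 3.8,"fingers": 55},
    {"x": -44,"y": -5,"z": 0,"ax": 0,"ay": 0,"az": 3.8,"fingers": 55},
    {"x": -44,"y": -5,"z": 0,"ax": 0,"ay": 0,"az": 3.8,"fingers": 55},
    {"x": -44,"y": -5,"z": 0,"ax": 0,"ay": 0,"az": 3.8,"fingers": 55},
    {"x": -44,"y": -5,"z": 0,"ax": 0,"ay": 0,"az": 3.8,"fingers": 55},
    {"x": -44,"y": -5,"z": 0,"ax": 0,"ay": 0,"az": 3.8,"fingers": 55},
    {"x": -44,"y": -5,"z": 0,"ax": 0,"ay": 0,"az": 3.8,"fingers": 55},
    {"x": -44,"y": -5,"z": 0,"ax": 0,"ay": 0,"az": 3.8,"fingers": 55},
  ],
  force=20,
)

```text
t: 0.9
eef_pos: [0.4828, 0.43, 0.2309]
tool_rot: [-0.0, 0.407, 0.913, -0.0]
contact_force: [0.1, 0.3, -0.1]
gripper_width: 0.642
grasp_force: 0.0
```

Emit:
jog_arm(
  rows=[
    {"x": -42,"y": -5,"z": 0,"ax": 0,"ay": 0,"az": 3.5,"fingers": 55},
    {"x": -42,"y": -5,"z": 0,"ax": 0,"ay": 0,"az": 3.5,"fingers": 55},
    {"x": -42,"y": -5,"z": 0,"ax": 0,"ay": 0,"az": 3.5,"fingers": 55},
    {"x": -42,"y": -5,"z": 0,"ax": 0,"ay": 0,"az": 3.5,"fingers": 55},
    {"x": -42,"y": -5,"z": 0,"ax": 0,"ay": 0,"az": 3.5,"fingers": 55},
    {"x": -42,"y": -5,"z": 0,"ax": 0,"ay": 0,"az": 3.5,"fingers": 55},
    {"x": -42,"y": -5,"z": 0,"ax": 0,"ay": 0,"az": 3.5,"fingers": 55},
    {"x": -42,"y": -5,"z": 0,"ax": 0,"ay": 0,"az": 3.5,"fingers": 55},
  ],
)

```text
t: 1.7
eef_pos: [0.613, 0.1215, 0.2309]
tool_rot: [-0.0, 0.616, 0.788, -0.0]
contact_force: [1.9, 0.3, 0.1]
gripper_width: 0.643
grasp_force: 0.0
```

```bash
python3 -c "
from h import *
to([522.5,-175.5,150],-11.8)"
```

```text
t 1.70 tcp [613.  121.5 230.9] yaw(y) 13.94 zaxis [-5.e-04 -2.e-04 -1.e+00] F [1.9 0.3 0.1] T [-0.   -0.02  0.01] w 0.643 g 0.0
tool shift [-266.4 -159.4   81. ] az 25.74
```

Emit:
jog_arm(
  rows=[
    {"x": -36.8,"y": -13.1,"z": 0,"ax": 0,"ay": 0,"az": 3.2,"fingers": 55},
    {"x": -36.8,"y": -13.1,"z": 0,"ax": 0,"ay": 0,"az": 3.2,"fingers": 55},
    {"x": -36.8,"y": -13.1,"z": 0,"ax": 0,"ay": 0,"az": 3.2,"fingers": 55},
    {"x": -36.8,"y": -13.1,"z": 0,"ax": 0,"ay": 0,"az": 3.2,"fingers": 55},
    {"x": -36.8,"y": -13.1,"z": 0,"ax": 0,"ay": 0,"az": 3.2,"fingers": 55},
    {"x": -36.8,"y": -13.1,"z": 0,"ax": 0,"ay": 0,"az": 3.2,"fingers": 55},
    {"x": -36.8,"y": -13.1,"z": 20,"ax": 0,"ay": 0,"az": 3.2,"fingers": 55},
    {"x": -36.8,"y": -13.1,"z": 20,"ax": 0,"ay": 0,"az": 3.2,"fingers": 55},
  ],
)

```text
t: 2.5
eef_pos: [0.5234, -0.1751, 0.1912]
tool_rot: [0.001, 0.775, 0.632, 0.001]
contact_force: [0.8, -0.1, -0.1]
gripper_width: 0.642
grasp_force: 0.0
```

```bash
python3 -c "
from h import *
to([522.5,-175.5,120],-11.8)"
```

```text
t 2.50 tcp [ 523.4 -175.1  191.2] yaw(y) -11.64 zaxis [ 1.5e-03 -2.0e-04 -1.0e+00] F [ 0.8 -0.1 -0.1] T [-0.01 -0.04 -0.01] w 0.642 g 0.0
tool shift [-0.5 -0.9 71.2] az 0.16
```

Emit:
jog_arm(
  rows=[
    {"x": 0,"y": -1,"z": 30,"ax": 0,"ay": 0,"az": 0.2,"fingers": 55},
    {"x": 0,"y": 0,"z": 30,"ax": 0,"ay": 0,"az": 0,"fingers": 55},
    {"x": 0,"y": 0,"z": 30,"ax": 0,"ay": 0,"az": 0,"fingers": 55},
    {"x": 0,"y": 0,"z": 15,"ax": 0,"ay": 0,"az": 0,"fingers": 55},
    {"x": 0,"y": 0,"z": 10,"ax": 0,"ay": 0,"az": 0,"fingers": 55},
    {"x": 0,"y": 0,"z": 0,"ax": 0,"ay": 0,"az": 0,"fingers": 55},
    {"x": 0,"y": 0,"z": 0,"ax": 0,"ay": 0,"az": 0,"fingers": 55},
    {"x": 0,"y": 0,"z": 0,"ax": 0,"ay": 0,"az": 0,"fingers": 55},
  ],
)

```text
t: 3.3
eef_pos: [0.5237, -0.1738, 0.0775]
tool_rot: [0.001, 0.776, 0.631, 0.001]
contact_force: [0.2, -0.6, -0.6]
gripper_width: 0.641
grasp_force: 0.0
```

```bash
python3 - <<'E'
from h import *
from station import bot
to([522.5,-175.5,31],-11.8)
for n in("top","side"): 
    c=bot.read_camera(n);np.savez(f"pics/{n}1.npz",**c)
a=load("top",1)["pixels"][145:230,270:340,::-1];b=load("side",1)["pixels"][180:262,242:327,::-1]
cv2.imwrite("pics/crop1.png",np.hstack([cv2.resize(a,(400,500),interpolation=0),cv2.resize(b,(400,500),interpolation=0)]))
E
```

```text
t 3.30 tcp [ 523.7 -173.8   77.5] yaw(y) -11.72 zaxis [ 2.1e-03 -3.0e-04 -1.0e+00] F [ 0.2 -0.6 -0.6] T [-0.04  0.01  0.05] w 0.641 g 0.0
tool shift [-2.  -0.9 46.5] az 0.08
```

View pics/crop1.png

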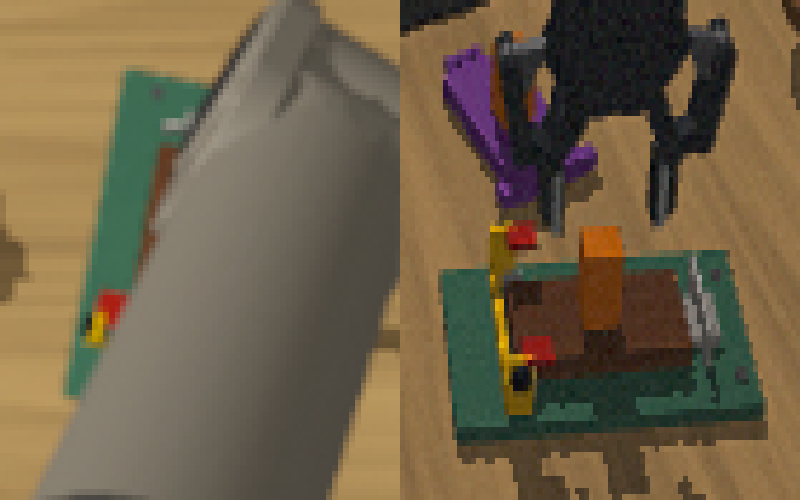

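Side crop: the fingertips at (555,228) and (662,220) straddle the orange post (601,235), centred well enough. I'll lower and close.

Emit:
jog_arm(
  rows=[
    {"x": -2,"y": -1,"z": 10,"ax": 0.1,"ay": 0,"az": 0,"fingers": 55},
    {"x": 0,"y": 0,"z": 10,"ax": 0,"ay": 0,"az": 0,"fingers": 55},
    {"x": 0,"y": 0,"z": 10,"ax": 0,"ay": 0,"az": 0,"fingers": 55},
    {"x": 0,"y": 0,"z": 10,"ax": 0,"ay": 0,"az": 0,"fingers": 55},
    {"x": 0,"y": 0,"z": 7,"ax": 0,"ay": 0,"az": 0,"fingers": 55},
    {"x": 0,"y": 0,"z": 0,"ax": 0,"ay": 0,"az": 0,"fingers": 40},
    {"x": 0,"y": 0,"z": 0,"ax": 0,"ay": 0,"az": 0,"fingers": 34},
    {"x": 0,"y": 0,"z": 0,"ax": 0,"ay": 0,"az": 0,"fingers": 30},
  ],
)

```text
t: 4.2
eef_pos: [0.5216, -0.1754, 0.0296]
tool_rot: [-0.0, 0.776, 0.631, -0.0]
contact_force: [-0.2, -0.3, -0.3]
gripper_width: 0.353
grasp_force: 0.0
```

```bash
python3 - <<'E'
from h import *
from station import bot
to([522.5,-175.5,31],-11.8)
for n in("side",): 
    c=bot.read_camera(n);np.savez(f"pics/{n}2.npz",**c)
b=c["pixels"][190:262,242:327,::-1]
cv2.imwrite("pics/crop2.png",cv2.resize(b,(680,576),interpolation=0))
E
```

```text
t 4.20 tcp [ 521.6 -175.4   29.6] yaw(y) -11.73 zaxis [-1.1e-03  2.0e-04 -1.0e+00] F [-0.2 -0.3 -0.3] T [-0.03 -0.   -0.07] w 0.353 g 0.0
tool shift [ 0.1  0.9 -1.4] az 0.07
```

View pics/crop2.png

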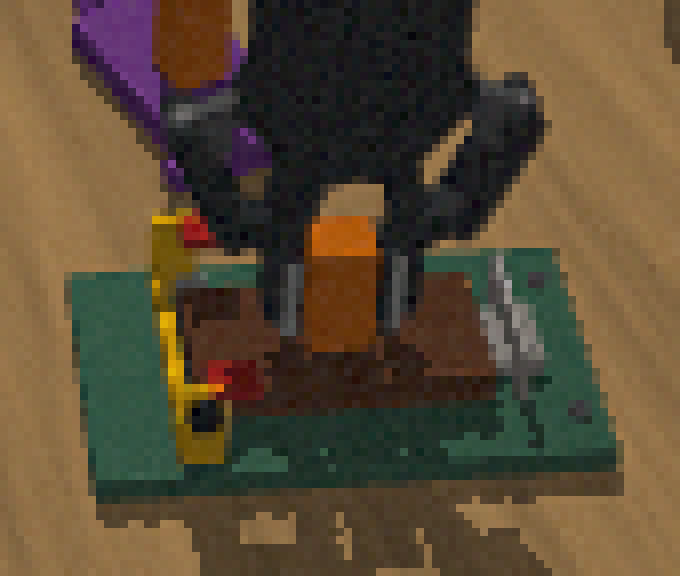

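The post (340,290) sits between the pads, with a gap of about 1 mm more on the rear side. Closing gently.

Emit:
jog_arm(
  rows=[
    {"x": 0,"y": -0.4,"z": 0,"ax": 0,"ay": 0,"az": 0,"fingers": 28},
    {"x": 0,"y": 0,"z": 0,"ax": 0,"ay": 0,"az": 0,"fingers": 26},
    {"x": 0,"y": 0,"z": 0,"ax": 0,"ay": 0,"az": 0,"fingers": 24},
    {"x": 0,"y": 0,"z": 0,"ax": 0,"ay": 0,"az": 0,"fingers": 20},
    {"x": 0,"y": 0,"z": 0,"ax": 0,"ay": 0,"az": 0,"fingers": 15},
    {"x": 0,"y": 0,"z": 0,"ax": 0,"ay": 0,"az": 0,"fingers": 15},
    {"x": 0,"y": 0,"z": 0,"ax": 0,"ay": 0,"az": 0,"fingers": 15},
    {"x": 0,"y": 0,"z": 0,"ax": 0,"ay": 0,"az": 0,"fingers": 15},
  ],
  force=25,
)

```text
t: 5.05
eef_pos: [0.5215, -0.1753, 0.0297]
tool_rot: [-0.0, 0.776, 0.631, -0.0]
contact_force: [0.3, 0.1, 5.1]
gripper_width: 0.272
grasp_force: 25.8
```

```bash
python3 -c "
from h import *
state()"
```

```text
t 5.05 tcp [ 521.5 -175.3   29.7] yaw(y) -11.72 zaxis [-6.e-04  2.e-04 -1.e+00] F [0.3 0.1 5.1] T [ 0.01 -0.26  0.03] w 0.272 g 25.8
```

Emit:
jog_arm(
  rows=[
    {"x": 0,"y": 0,"z": -0.3,"ax": 0,"ay": 0,"az": 0,"fingers": 15},
    {"x": 0,"y": 0,"z": 0,"ax": 0,"ay": 0,"az": 0,"fingers": 10},
    {"x": 0,"y": 0,"z": 0,"ax": 0,"ay": 0,"az": 0,"fingers": 10},
    {"x": 0,"y": 0,"z": 0,"ax": 0,"ay": 0,"az": 0,"fingers": 10},
    {"x": 0,"y": 0,"z": 0,"ax": 0,"ay": 0,"az": 0,"fingers": 10},
    {"x": 0,"y": 0,"z": 0,"ax": 0,"ay": 0,"az": 0,"fingers": 10},
    {"x": 0,"y": 0,"z": 0,"ax": 0,"ay": 0,"az": 0,"fingers": 10},
    {"x": 0,"y": 0,"z": 0,"ax": 0,"ay": 0,"az": 0,"fingers": 10},
  ],
  force=80,
)

```text
t: 5.85
eef_pos: [0.5215, -0.1753, 0.0298]
tool_rot: [-0.0, 0.776, 0.631, -0.0]
contact_force: [3.1, 0.2, 5.3]
gripper_width: 0.27
grasp_force: 79.0
```

```bash
python3 -c "
from h import *
state()"
```

```text
t 5.85 tcp [ 521.5 -175.3   29.8] yaw(y) -11.72 zaxis [-7.e-04  1.e-04 -1.e+00] F [3.1 0.2 5.3] T [-0.02 -0.63  0.  ] w 0.270 g 79.0
```

Emit:
jog_arm(
  rows=[
    {"x": 0,"y": 0.36,"z": -1.6,"ax": 1,"ay": 0,"az": 0,"fingers": 10},
    {"x": 0,"y": 0.36,"z": -1.32,"ax": 1,"ay": 0,"az": 0,"fingers": 10},
    {"x": 0,"y": 0.36,"z": -1.32,"ax": 1,"ay": 0,"az": 0,"fingers": 10},
    {"x": 0,"y": 0.18,"z": -0.66,"ax": 0.5,"ay": 0,"az": 0,"fingers": 10},
    {"x": 0,"y": 0.18,"z": -0.66,"ax": 0.5,"ay": 0,"az": 0,"fingers": 10},
    {"x": 0,"y": 0,"z": 0,"ax": 0,"ay": 0,"az": 0,"fingers": 10},
    {"x": 0,"y": 0,"z": 0,"ax": 0,"ay": 0,"az": 0,"fingers": 10},
    {"x": 0,"y": 0,"z": 0,"ax": 0,"ay": 0,"az": 0,"fingers": 10},
  ],
)

```text
t: 6.65
eef_pos: [0.5221, -0.1755, 0.0349]
tool_rot: [-0.028, 0.775, 0.631, -0.023]
contact_force: [-1.5, -1.2, 2.3]
gripper_width: 0.273
grasp_force: 79.2
```

```bash
cat >> h.py <<'E'
def tilt():
    o,R=state();X=np.array([np.cos(np.radians(-11.72)),np.sin(np.radians(-11.72)),0]);th=np.degrees(np.arctan2(-R[:,2]@X,-R[2,2]))
    F=o["contact_force"];T=o["torque"];Y=np.cross([0,0,1],X)
    tip=o["eef_pos"]*1000+R@[0,76.3,19.8]
    fr=o["eef_pos"]*1000+R@[0,-54.7,19.8]
    print("tilt %.2f"%th,"tip z above plate %.2f"%(tip[2]-10),"front sole above plate %.2f"%(fr[2]-10),"dx",round((tip-np.array([521.5,-175.3,0])-76.3*X)@X,2),"Fx %.1f Fy %.1f Fz %.1f Ty %.2f"%(F@X,F@Y,F[2],T@Y))
E
python3 -c "
from h import *
tilt()"
```

```text
t 6.65 tcp [ 522.1 -175.5   34.9] yaw(y) -11.73 zaxis [-0.0704  0.0146 -0.9974] F [-1.5 -1.2  2.3] T [-0.19 -0.33 -0.03] w 0.273 g 79.2
tilt 4.12 tip z above plate -0.29 front sole above plate 9.13 dx -0.98 Fx -1.2 Fy -1.5 Fz 2.3 Ty -0.37
```

Emit:
jog_arm(
  rows=[
    {"x": 0,"y": 0.18,"z": -0.76,"ax": 0.5,"ay": 0,"az": 0,"fingers": 10},
    {"x": 0,"y": 0.18,"z": -0.66,"ax": 0.5,"ay": 0,"az": 0,"fingers": 10},
    {"x": 0,"y": 0.18,"z": -0.66,"ax": 0.5,"ay": 0,"az": 0,"fingers": 10},
    {"x": 0,"y": 0.18,"z": -0.66,"ax": 0.5,"ay": 0,"az": 0,"fingers": 10},
    {"x": 0,"y": 0,"z": 0,"ax": 0,"ay": 0,"az": 0,"fingers": 10},
    {"x": 0,"y": 0,"z": 0,"ax": 0,"ay": 0,"az": 0,"fingers": 10},
    {"x": 0,"y": 0,"z": 0,"ax": 0,"ay": 0,"az": 0,"fingers": 10},
    {"x": 0,"y": 0,"z": 0,"ax": 0,"ay": 0,"az": 0,"fingers": 10},
  ],
)

```text
t: 7.45
eef_pos: [0.5232, -0.1756, 0.0377]
tool_rot: [-0.041, 0.775, 0.63, -0.034]
contact_force: [-0.9, -0.0, 0.6]
gripper_width: 0.278
grasp_force: 78.7
```

```bash
python3 -c "
from h import *
tilt()"
```

```text
t 7.45 tcp [ 523.2 -175.6   37.7] yaw(y) -11.72 zaxis [-0.1044  0.0217 -0.9943] F [-0.9 -0.   0.6] T [-0.12 -0.12 -0.03] w 0.278 g 78.7
tilt 6.12 tip z above plate -0.17 front sole above plate 13.79 dx -0.84 Fx -0.9 Fy -0.2 Fz 0.6 Ty -0.14
```

Emit:
jog_arm(
  rows=[
    {"x": 0,"y": 0.18,"z": -0.66,"ax": 0.5,"ay": 0,"az": 0,"fingers": 10},
    {"x": 0,"y": 0,"z": 0,"ax": 0,"ay": 0,"az": 0,"fingers": 10},
    {"x": 0,"y": 0.18,"z": -0.66,"ax": 0.5,"ay": 0,"az": 0,"fingers": 10},
    {"x": 0,"y": 0,"z": 0,"ax": 0,"ay": 0,"az": 0,"fingers": 10},
    {"x": 0,"y": 0,"z": 0,"ax": 0,"ay": 0,"az": 0,"fingers": 10},
    {"x": 0,"y": 0,"z": 0,"ax": 0,"ay": 0,"az": 0,"fingers": 10},
    {"x": 0,"y": 0,"z": 0,"ax": 0,"ay": 0,"az": 0,"fingers": 10},
    {"x": 0,"y": 0,"z": 0,"ax": 0,"ay": 0,"az": 0,"fingers": 10},
  ],
)

```text
t: 8.25
eef_pos: [0.5238, -0.1757, 0.039]
tool_rot: [-0.048, 0.774, 0.63, -0.039]
contact_force: [1.1, 0.6, -3.0]
gripper_width: 0.273
grasp_force: 78.5
```

```bash
python3 - <<'E'
from h import *
from station import bot
tilt()
c=bot.read_camera("side");np.savez(f"pics/side3.npz",**c)
b=c["pixels"][190:262,242:327,::-1]
cv2.imwrite("pics/crop3.png",cv2.resize(b,(680,576),interpolation=0))
E
```

```text
t 8.25 tcp [ 523.8 -175.7   39. ] yaw(y) -11.71 zaxis [-0.1211  0.0252 -0.9923] F [ 1.1  0.6 -3. ] T [-0.01 -0.38  0.08] w 0.273 g 78.5
tilt 7.11 tip z above plate -0.08 front sole above plate 16.12 dx -0.65 Fx 0.9 Fy 0.8 Fz -3.0 Ty -0.38
```

View pics/crop3.png

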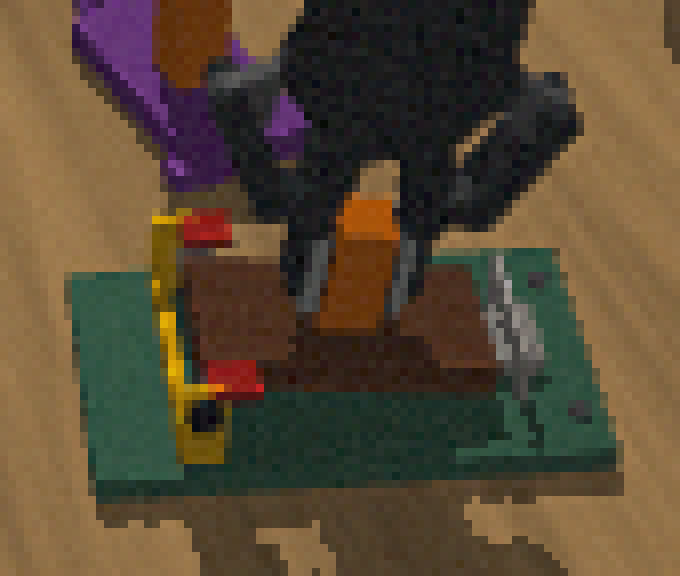

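The block is tipped, with its front edge at (195,265) now near the red tabs. Force has begun to change, so one more small step to confirm contact.

Emit:
jog_arm(
  rows=[
    {"x": 0,"y": 0.1,"z": -0.4,"ax": 0.3,"ay": 0,"az": 0,"fingers": 10},
    {"x": 0,"y": 0,"z": 0,"ax": 0,"ay": 0,"az": 0,"fingers": 10},
    {"x": 0,"y": 0,"z": 0,"ax": 0,"ay": 0,"az": 0,"fingers": 10},
    {"x": 0,"y": 0,"z": 0,"ax": 0,"ay": 0,"az": 0,"fingers": 10},
    {"x": 0,"y": 0,"z": 0,"ax": 0,"ay": 0,"az": 0,"fingers": 10},
    {"x": 0,"y": 0,"z": 0,"ax": 0,"ay": 0,"az": 0,"fingers": 10},
    {"x": 0,"y": 0,"z": 0,"ax": 0,"ay": 0,"az": 0,"fingers": 10},
    {"x": 0,"y": 0,"z": 0,"ax": 0,"ay": 0,"az": 0,"fingers": 10},
  ],
)

```text
t: 9.1
eef_pos: [0.5239, -0.1758, 0.0394]
tool_rot: [-0.05, 0.774, 0.63, -0.041]
contact_force: [-1.3, 1.6, -2.1]
gripper_width: 0.271
grasp_force: 78.6
```

```bash
python3 -c "
from h import *
tilt()"
```

```text
t 9.10 tcp [ 523.9 -175.8   39.4] yaw(y) -11.72 zaxis [-0.1265  0.0263 -0.9916] F [-1.3  1.6 -2.1] T [ 0.04 -0.13  0.04] w 0.271 g 78.6
tilt 7.42 tip z above plate -0.12 front sole above plate 16.80 dx -0.79 Fx -1.6 Fy 1.3 Fz -2.1 Ty -0.12
```

Emit:
jog_arm(
  rows=[
    {"x": 0,"y": 0.18,"z": -0.66,"ax": 0.5,"ay": 0,"az": 0,"fingers": 10},
    {"x": 0,"y": 0,"z": 0,"ax": 0,"ay": 0,"az": 0,"fingers": 10},
    {"x": 0,"y": 0,"z": 0,"ax": 0,"ay": 0,"az": 0,"fingers": 10},
    {"x": 0,"y": 0,"z": 0,"ax": 0,"ay": 0,"az": 0,"fingers": 10},
    {"x": 0,"y": 0,"z": 0,"ax": 0,"ay": 0,"az": 0,"fingers": 10},
    {"x": 0,"y": 0,"z": 0,"ax": 0,"ay": 0,"az": 0,"fingers": 10},
    {"x": 0,"y": 0,"z": 0,"ax": 0,"ay": 0,"az": 0,"fingers": 10},
    {"x": 0,"y": 0,"z": 0,"ax": 0,"ay": 0,"az": 0,"fingers": 10},
  ],
)

```text
t: 9.9
eef_pos: [0.5239, -0.1758, 0.0397]
tool_rot: [-0.054, 0.774, 0.63, -0.044]
contact_force: [-2.1, 1.5, -13.6]
gripper_width: 0.271
grasp_force: 79.0
```

```bash
python3 -c "
from h import *
tilt()"
```

```text
t 9.90 tcp [ 523.9 -175.8   39.7] yaw(y) -11.72 zaxis [-0.1354  0.028  -0.9904] F [ -2.1   1.5 -13.6] T [-0.22 -0.98  0.  ] w 0.271 g 79.0
tilt 7.95 tip z above plate -0.47 front sole above plate 17.64 dx -1.05 Fx -2.3 Fy 1.1 Fz -13.6 Ty -1.01
```

Contact with the tabs is clear: Fz -13.6 N, with onset at about 7.5°. Backing off to mid-play, about 6.4°.

Emit:
jog_arm(
  rows=[
    {"x": 0,"y": -0.18,"z": 0.66,"ax": -0.5,"ay": 0,"az": 0,"fingers": 10},
    {"x": 0,"y": -0.18,"z": 0.66,"ax": -0.5,"ay": 0,"az": 0,"fingers": 10},
    {"x": 0,"y": -0.18,"z": 0.66,"ax": -0.5,"ay": 0,"az": 0,"fingers": 10},
    {"x": 0,"y": 0,"z": 0,"ax": 0,"ay": 0,"az": 0,"fingers": 10},
    {"x": 0,"y": 0,"z": 0,"ax": 0,"ay": 0,"az": 0,"fingers": 10},
    {"x": 0,"y": 0,"z": 0,"ax": 0,"ay": 0,"az": 0,"fingers": 10},
    {"x": 0,"y": 0,"z": 0,"ax": 0,"ay": 0,"az": 0,"fingers": 10},
    {"x": 0,"y": 0,"z": 0,"ax": 0,"ay": 0,"az": 0,"fingers": 10},
  ],
)

```text
t: 10.7
eef_pos: [0.5236, -0.1758, 0.0382]
tool_rot: [-0.043, 0.774, 0.63, -0.035]
contact_force: [0.6, 0.3, -2.8]
gripper_width: 0.269
grasp_force: 80.4
```

```bash
python3 -c "
from h import *
tilt()"
```

```text
t 10.70 tcp [ 523.6 -175.8   38.2] yaw(y) -11.72 zaxis [-0.1091  0.0226 -0.9938] F [ 0.6  0.3 -2.8] T [-0.03 -0.16 -0.03] w 0.269 g 80.4
tilt 6.40 tip z above plate -0.01 front sole above plate 14.58 dx -0.49 Fx 0.6 Fy 0.4 Fz -2.8 Ty -0.17
```

Emit:
jog_arm(
  rows=[
    {"x": 0,"y": -1,"z": 0,"ax": 0,"ay": 0,"az": 0,"fingers": 10},
    {"x": 0,"y": -1,"z": 0,"ax": 0,"ay": 0,"az": 0,"fingers": 10},
    {"x": 0,"y": -1,"z": 0,"ax": 0,"ay": 0,"az": 0,"fingers": 10},
    {"x": 0,"y": -1,"z": 0,"ax": 0,"ay": 0,"az": 0,"fingers": 10},
    {"x": 0,"y": -1,"z": 0,"ax": 0,"ay": 0,"az": 0,"fingers": 10},
    {"x": 0,"y": -1,"z": 0,"ax": 0,"ay": 0,"az": 0,"fingers": 10},
    {"x": 0,"y": 0,"z": 0,"ax": 0,"ay": 0,"az": 0,"fingers": 10},
    {"x": 0,"y": 0,"z": 0,"ax": 0,"ay": 0,"az": 0,"fingers": 10},
  ],
)

```text
t: 11.5
eef_pos: [0.5177, -0.1745, 0.0389]
tool_rot: [-0.043, 0.774, 0.63, -0.035]
contact_force: [-0.1, -1.0, -2.6]
gripper_width: 0.27
grasp_force: 80.4
```

```bash
python3 -c "
from h import *
tilt()"
```

```text
t 11.50 tcp [ 517.7 -174.5   38.9] yaw(y) -11.72 zaxis [-0.109   0.0227 -0.9938] F [-0.1 -1.  -2.6] T [-0.12 -0.15  0.04] w 0.270 g 80.4
tilt 6.39 tip z above plate 0.70 front sole above plate 15.28 dx -6.54 Fx 0.1 Fy -1.0 Fz -2.6 Ty -0.17
```

Emit:
jog_arm(
  rows=[
    {"x": 0,"y": -1.5,"z": 0,"ax": 0,"ay": 0,"az": 0,"fingers": 10},
    {"x": 0,"y": -1.5,"z": 0,"ax": 0,"ay": 0,"az": 0,"fingers": 10},
    {"x": 0,"y": -1.5,"z": 0,"ax": 0,"ay": 0,"az": 0,"fingers": 10},
    {"x": 0,"y": -1.5,"z": 0,"ax": 0,"ay": 0,"az": 0,"fingers": 10},
    {"x": 0,"y": -1.5,"z": 0,"ax": 0,"ay": 0,"az": 0,"fingers": 10},
    {"x": 0,"y": -1.5,"z": 0,"ax": 0,"ay": 0,"az": 0,"fingers": 10},
    {"x": 0,"y": -1,"z": 0,"ax": 0,"ay": 0,"az": 0,"fingers": 10},
    {"x": 0,"y": 0,"z": 0,"ax": 0,"ay": 0,"az": 0,"fingers": 10},
  ],
)

```text
t: 12.3
eef_pos: [0.5078, -0.1725, 0.04]
tool_rot: [-0.043, 0.774, 0.63, -0.035]
contact_force: [-0.1, -0.9, -2.4]
gripper_width: 0.271
grasp_force: 80.4
```

```bash
python3 -c "
from h import *
tilt()"
```

```text
t 12.30 tcp [ 507.8 -172.5   40. ] yaw(y) -11.73 zaxis [-0.1092  0.0227 -0.9938] F [-0.1 -0.9 -2.4] T [-0.01 -0.22  0.03] w 0.271 g 80.4
tilt 6.40 tip z above plate 1.79 front sole above plate 16.40 dx -16.66 Fx 0.1 Fy -0.9 Fz -2.4 Ty -0.22
```

Emit:
jog_arm(
  rows=[
    {"x": 0,"y": -1.5,"z": 0,"ax": 0,"ay": 0,"az": 0,"fingers": 10},
    {"x": 0,"y": -1.5,"z": 0,"ax": 0,"ay": 0,"az": 0,"fingers": 10},
    {"x": 0,"y": -1.5,"z": 0,"ax": 0,"ay": 0,"az": 0,"fingers": 10},
    {"x": 0,"y": -1.5,"z": 0,"ax": 0,"ay": 0,"az": 0,"fingers": 10},
    {"x": 0,"y": -1.5,"z": 0,"ax": 0,"ay": 0,"az": 0,"fingers": 10},
    {"x": 0,"y": -1.5,"z": 0,"ax": 0,"ay": 0,"az": 0,"fingers": 10},
    {"x": 0,"y": -0.5,"z": 0,"ax": 0,"ay": 0,"az": 0,"fingers": 10},
    {"x": 0,"y": 0,"z": 0,"ax": 0,"ay": 0,"az": 0,"fingers": 10},
  ],
)

```text
t: 13.1
eef_pos: [0.4986, -0.1705, 0.041]
tool_rot: [-0.043, 0.774, 0.63, -0.035]
contact_force: [-0.7, 0.9, -2.8]
gripper_width: 0.275
grasp_force: 80.4
```

```bash
python3 - <<'E'
from h import *
from station import bot
tilt()
c=bot.read_camera("side");np.savez(f"pics/side4.npz",**c)
b=c["pixels"][190:262,242:327,::-1]
cv2.imwrite("pics/crop4.png",cv2.resize(b,(680,576),interpolation=0))
E
```

```text
t 13.10 tcp [ 498.6 -170.5   41. ] yaw(y) -11.72 zaxis [-0.1092  0.0227 -0.9938] F [-0.7  0.9 -2.8] T [-0.04 -0.16 -0.02] w 0.275 g 80.4
tilt 6.40 tip z above plate 2.86 front sole above plate 17.46 dx -26.02 Fx -0.8 Fy 0.8 Fz -2.8 Ty -0.17
```

View pics/crop4.png

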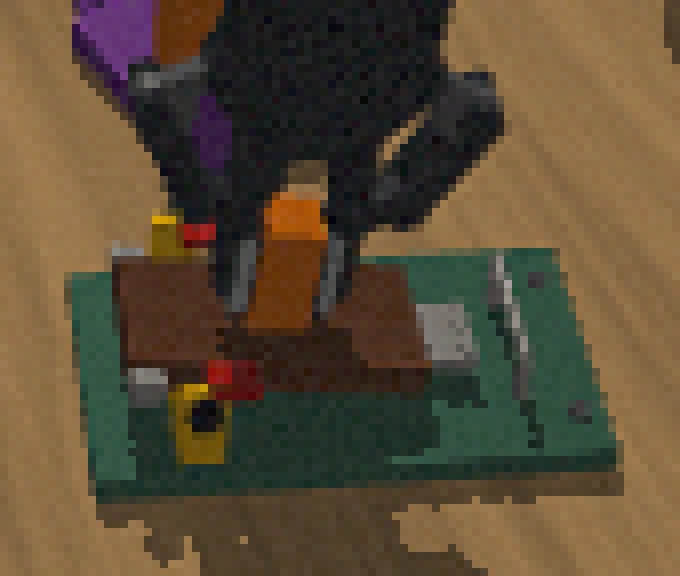

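The ear (150,385) is in front of the tab (230,380) and the hook (450,335) is clear of the bar (510,340). Lifting straight up.

Emit:
jog_arm(
  rows=[
    {"x": 0,"y": -0.56,"z": -5,"ax": 0,"ay": 0,"az": 0,"fingers": 10},
    {"x": 0,"y": -0.56,"z": -5,"ax": 0,"ay": 0,"az": 0,"fingers": 10},
    {"x": 0,"y": -1.1,"z": -10,"ax": 0,"ay": 0,"az": 0,"fingers": 10},
    {"x": 0,"y": -1.1,"z": -10,"ax": 0,"ay": 0,"az": 0,"fingers": 10},
    {"x": 0,"y": -1.7,"z": -15,"ax": 0,"ay": 0,"az": 0,"fingers": 10},
    {"x": 0,"y": -2.2,"z": -20,"ax": 0,"ay": 0,"az": 0,"fingers": 10},
    {"x": 0,"y": -2.2,"z": -20,"ax": -3,"ay": 0,"az": 0,"fingers": 10},
    {"x": 0,"y": -1,"z": -20,"ax": -3.4,"ay": 0,"az": 0,"fingers": 10},
  ],
)

```text
t: 13.95
eef_pos: [0.4996, -0.1709, 0.1483]
tool_rot: [0.001, 0.776, 0.631, 0.001]
contact_force: [1.2, -0.3, -1.7]
gripper_width: 0.276
grasp_force: 80.2
```

```bash
python3 -c "
from h import *
to([553.4,203.3,134],9.5)"
```

```text
t 13.95 tcp [ 499.6 -170.9  148.3] yaw(y) -11.72 zaxis [ 2.9e-03 -7.0e-04 -1.0e+00] F [ 1.2 -0.3 -1.7] T [-0.01 -0.01 -0.  ] w 0.276 g 80.2
tool shift [377.3 -23.4  14.2] az -21.22
```

Emit:
jog_arm(
  rows=[
    {"x": 25,"y": 2.5,"z": 0,"ax": 0,"ay": 0,"az": -1.4,"fingers": 10},
    {"x": 40,"y": 4,"z": 0,"ax": 0,"ay": 0,"az": -2.3,"fingers": 10},
    {"x": 45,"y": 4.5,"z": 0,"ax": 0,"ay": 0,"az": -2.6,"fingers": 10},
    {"x": 45,"y": 4.5,"z": 0,"ax": 0,"ay": 0,"az": -2.6,"fingers": 10},
    {"x": 45,"y": 4.5,"z": 0,"ax": 0,"ay": 0,"az": -2.6,"fingers": 10},
    {"x": 45,"y": 4.5,"z": 0,"ax": 0,"ay": 0,"az": -2.6,"fingers": 10},
    {"x": 40,"y": 4.5,"z": 0,"ax": 0,"ay": 0,"az": -2.3,"fingers": 10},
    {"x": 30,"y": 3,"z": 0,"ax": 0,"ay": 0,"az": -1.6,"fingers": 10},
  ],
)

```text
t: 14.75
eef_pos: [0.552, 0.1437, 0.1478]
tool_rot: [-0.0, 0.666, 0.746, 0.001]
contact_force: [0.6, 0.1, -2.9]
gripper_width: 0.271
grasp_force: 80.3
```

```bash
python3 -c "
from h import *
to([553.4,203.3,60],9.5)"
```

```text
t 14.75 tcp [552.  143.7 147.8] yaw(y) 6.51 zaxis [ 0.001   0.0012 -1.    ] F [ 0.6  0.1 -2.9] T [-0.08 -0.01 -0.  ] w 0.271 g 80.3
tool shift [59.   8.1 87.8] az -2.99
```

Emit:
jog_arm(
  rows=[
    {"x": 25,"y": 3.5,"z": 0,"ax": 0,"ay": 0,"az": -1.5,"fingers": 10},
    {"x": 20,"y": 3,"z": 10,"ax": 0,"ay": 0,"az": -1,"fingers": 10},
    {"x": 12,"y": 2,"z": 20,"ax": 0,"ay": 0,"az": -0.5,"fingers": 10},
    {"x": 2,"y": 0,"z": 25,"ax": 0,"ay": 0,"az": 0,"fingers": 10},
    {"x": 0,"y": 0,"z": 20,"ax": 0,"ay": 0,"az": 0,"fingers": 10},
    {"x": 0,"y": 0,"z": 15,"ax": 0,"ay": 0,"az": 0,"fingers": 10},
    {"x": 0,"y": 0,"z": 10,"ax": 0,"ay": 0,"az": 0,"fingers": 10},
    {"x": 0,"y": 0,"z": 0,"ax": 0,"ay": 0,"az": 0,"fingers": 10},
  ],
)

```text
t: 15.55
eef_pos: [0.552, 0.199, 0.0453]
tool_rot: [-0.0, 0.648, 0.762, -0.001]
contact_force: [0.2, 0.1, -2.6]
gripper_width: 0.269
grasp_force: 80.4
```

```bash
python3 - <<'E'
from h import *
from station import bot
to([553.4,203.3,24],9.5)
c=bot.read_camera("side");np.savez(f"pics/side5.npz",**c)
b=c["pixels"][110:194,210:310,::-1]
cv2.imwrite("pics/crop5.png",cv2.resize(b,(700,588),interpolation=0))
E
```

```text
t 15.55 tcp [552.  199.   45.3] yaw(y) 9.23 zaxis [-0.002  -0.0013 -1.    ] F [ 0.2  0.1 -2.6] T [-0.01  0.04  0.07] w 0.269 g 80.4
tool shift [ 4.   2.1 21.3] az -0.27
```

View pics/crop5.png

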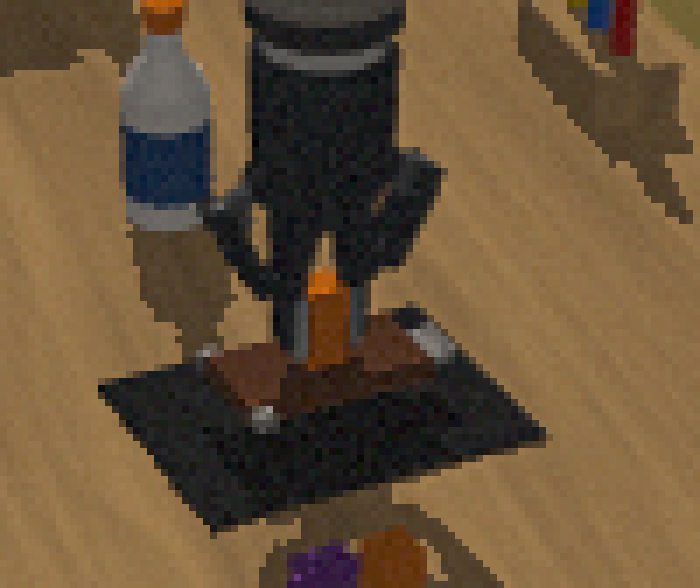

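The block hangs level about 20 mm over the mat, aligned with it. A small lateral correction, then lower.

Emit:
jog_arm(
  rows=[
    {"x": 4,"y": 2,"z": 0,"ax": -0.1,"ay": 0,"az": -0.3,"fingers": 10},
    {"x": 0,"y": 0,"z": 6,"ax": 0,"ay": 0,"az": 0,"fingers": 10},
    {"x": 0,"y": 0,"z": 6,"ax": 0,"ay": 0,"az": 0,"fingers": 10},
    {"x": 0,"y": 0,"z": 4,"ax": 0,"ay": 0,"az": 0,"fingers": 10},
    {"x": 0,"y": 0,"z": 2,"ax": 0,"ay": 0,"az": 0,"fingers": 10},
    {"x": 0,"y": 0,"z": 1,"ax": 0,"ay": 0,"az": 0,"fingers": 10},
    {"x": 0,"y": 0,"z": 0,"ax": 0,"ay": 0,"az": 0,"fingers": 10},
    {"x": 0,"y": 0,"z": 0,"ax": 0,"ay": 0,"az": 0,"fingers": 10},
  ],
)

```text
t: 16.4
eef_pos: [0.5542, 0.2042, 0.0277]
tool_rot: [0.001, 0.646, 0.764, 0.001]
contact_force: [0.6, -0.7, -2.5]
gripper_width: 0.273
grasp_force: 80.4
```

```bash
python3 -c "
from h import *
to([553.4,203.3,23.8],9.5)"
```

```text
t 16.40 tcp [554.2 204.2  27.7] yaw(y) 9.58 zaxis [ 1.9e-03  4.0e-04 -1.0e+00] F [ 0.6 -0.7 -2.5] T [-0.06  0.05 -0.04] w 0.273 g 80.4
tool shift [-0.7 -0.9  3.9] az 0.08
```

Emit:
jog_arm(
  rows=[
    {"x": 0,"y": 0,"z": 1,"ax": 0.1,"ay": 0,"az": 0,"fingers": 10},
    {"x": 0,"y": 0,"z": 1,"ax": 0,"ay": 0,"az": 0,"fingers": 10},
    {"x": 0,"y": 0,"z": 0.7,"ax": 0,"ay": 0,"az": 0,"fingers": 10},
    {"x": 0,"y": 0,"z": 0.5,"ax": 0,"ay": 0,"az": 0,"fingers": 10},
    {"x": 0,"y": 0,"z": 0.3,"ax": 0,"ay": 0,"az": 0,"fingers": 10},
    {"x": 0,"y": 0,"z": 0,"ax": 0,"ay": 0,"az": 0,"fingers": 10},
    {"x": 0,"y": 0,"z": 0,"ax": 0,"ay": 0,"az": 0,"fingers": 10},
    {"x": 0,"y": 0,"z": 0,"ax": 0,"ay": 0,"az": 0,"fingers": 10},
  ],
)

```text
t: 17.2
eef_pos: [0.5541, 0.2042, 0.0241]
tool_rot: [0.0, 0.646, 0.764, 0.0]
contact_force: [-0.1, -0.0, -2.7]
gripper_width: 0.268
grasp_force: 80.4
```

```bash
python3 -c "
from h import *
to([553.4,203.3,23.8],9.5)"
```

```text
t 17.20 tcp [554.1 204.2  24.1] yaw(y) 9.58 zaxis [ 1.e-04  1.e-04 -1.e+00] F [-0.1 -0.  -2.7] T [ 0.01 -0.   -0.02] w 0.268 g 80.4
tool shift [-0.7 -0.9  0.3] az 0.08
```

Emit:
jog_arm(
  rows=[
    {"x": 0,"y": 0,"z": 0.3,"ax": 0,"ay": 0,"az": 0,"fingers": 10},
    {"x": 0,"y": 0,"z": 0.2,"ax": 0,"ay": 0,"az": 0,"fingers": 10},
    {"x": 0,"y": 0,"z": 0.2,"ax": 0,"ay": 0,"az": 0,"fingers": 10},
    {"x": 0,"y": 0,"z": 0,"ax": 0,"ay": 0,"az": 0,"fingers": 10},
    {"x": 0,"y": 0,"z": 0,"ax": 0,"ay": 0,"az": 0,"fingers": 10},
    {"x": 0,"y": 0,"z": 0,"ax": 0,"ay": 0,"az": 0,"fingers": 10},
    {"x": 0,"y": 0,"z": 0,"ax": 0,"ay": 0,"az": 0,"fingers": 10},
    {"x": 0,"y": 0,"z": 0,"ax": 0,"ay": 0,"az": 0,"fingers": 10},
  ],
)

```text
t: 18.0
eef_pos: [0.5541, 0.2042, 0.0238]
tool_rot: [-0.0, 0.646, 0.764, 0.0]
contact_force: [-2.9, -0.3, 5.3]
gripper_width: 0.27
grasp_force: 81.4
```

```bash
python3 -c "
from h import *
to([553.4,203.3,23.8],9.5)"
```

```text
t 18.00 tcp [554.1 204.2  23.8] yaw(y) 9.57 zaxis [ 0.e+00  3.e-04 -1.e+00] F [-2.9 -0.3  5.3] T [-0.15  0.55  0.06] w 0.270 g 81.4
tool shift [-0.8 -0.9  0. ] az 0.07
```

It rests on the mat with about 8 N. Releasing.

Emit:
jog_arm(
  rows=[
    {"x": 0,"y": 0,"z": -0.2,"ax": 0,"ay": 0,"az": 0,"fingers": 22},
    {"x": 0,"y": 0,"z": 0,"ax": 0,"ay": 0,"az": 0,"fingers": 24},
    {"x": 0,"y": 0,"z": 0,"ax": 0,"ay": 0,"az": 0,"fingers": 27},
    {"x": 0,"y": 0,"z": 0,"ax": 0,"ay": 0,"az": 0,"fingers": 32},
    {"x": 0,"y": 0,"z": 0,"ax": 0,"ay": 0,"az": 0,"fingers": 40},
    {"x": 0,"y": 0,"z": 0,"ax": 0,"ay": 0,"az": 0,"fingers": 48},
    {"x": 0,"y": 0,"z": 0,"ax": 0,"ay": 0,"az": 0,"fingers": 50},
    {"x": 0,"y": 0,"z": 0,"ax": 0,"ay": 0,"az": 0,"fingers": 50},
  ],
  force=20,
)

```text
t: 18.8
eef_pos: [0.5541, 0.2041, 0.0236]
tool_rot: [-0.0, 0.646, 0.764, 0.0]
contact_force: [-0.2, 0.2, -0.8]
gripper_width: 0.587
grasp_force: 0.0
```

Emit:
jog_arm(
  rows=[
    {"x": 0,"y": 0,"z": -5,"ax": 0,"ay": 0,"az": 0,"fingers": 50},
    {"x": 0,"y": 0,"z": -10,"ax": 0,"ay": 0,"az": 0,"fingers": 50},
    {"x": 0,"y": 0,"z": -20,"ax": 0,"ay": 0,"az": 0,"fingers": 50},
    {"x": 0,"y": 0,"z": -30,"ax": 0,"ay": 0,"az": 0,"fingers": 50},
    {"x": 0,"y": 0,"z": -40,"ax": 0,"ay": 0,"az": 0,"fingers": 50},
    {"x": 0,"y": 0,"z": -40,"ax": 0,"ay": 0,"az": 0,"fingers": 50},
    {"x": -40,"y": 0,"z": -20,"ax": 0,"ay": 0,"az": 0,"fingers": 50},
    {"x": -45,"y": 0,"z": 0,"ax": 0,"ay": 0,"az": 0,"fingers": 50},
  ],
)

```text
t: 19.6
eef_pos: [0.5705, 0.122, 0.1932]
tool_rot: [0.002, 0.644, 0.765, 0.004]
contact_force: [0.7, -1.2, -0.6]
gripper_width: 0.584
grasp_force: 0.0
```

Emit:
jog_arm(
  rows=[
    {"x": -45,"y": 0,"z": 0,"ax": 0,"ay": 0,"az": 0,"fingers": 50},
    {"x": -45,"y": 0,"z": 0,"ax": 0,"ay": 0,"az": 0,"fingers": 50},
    {"x": -45,"y": 0,"z": 0,"ax": 0,"ay": 0,"az": 0,"fingers": 50},
    {"x": -30,"y": 0,"z": 0,"ax": 0,"ay": 0,"az": 0,"fingers": 50},
    {"x": 0,"y": 0,"z": 0,"ax": 0,"ay": 0,"az": 0,"fingers": 50},
    {"x": 0,"y": 0,"z": 0,"ax": 0,"ay": 0,"az": 0,"fingers": 50},
    {"x": 0,"y": 0,"z": 0,"ax": 0,"ay": 0,"az": 0,"fingers": 50},
    {"x": 0,"y": 0,"z": 0,"ax": 0,"ay": 0,"az": 0,"fingers": 50},
  ],
)

```text
t: 20.4
eef_pos: [0.5956, -0.0405, 0.1886]
tool_rot: [-0.0, 0.645, 0.765, 0.0]
contact_force: [-0.0, -0.3, -1.0]
gripper_width: 0.584
grasp_force: 0.0
```

```bash
python3 - <<'E'
from h import *
from station import bot
state()
for n in("top","side"): 
    c=bot.read_camera(n);np.savez(f"pics/{n}6.npz",**c)
t=load("top",6)
print(blobs(mask(t,(8,180,130),(18,255,255),(155,140,222,216)),10),proj(t,[.5534,.2033,.064]))
a=t["pixels"][80:260,80:440,::-1];b=c["pixels"][110:210,210:310,::-1]
cv2.imwrite("pics/crop6.png",np.hstack([cv2.resize(a,(500,400)),cv2.resize(b,(300,400),interpolation=0)]))
E
```

```text
t 20.40 tcp [595.6 -40.5 188.6] yaw(y) 9.73 zaxis [-1.e-04  8.e-04 -1.e+00] F [-0.  -0.3 -1. ] T [ 0.04  0.01 -0.02] w 0.584 g 0.0
[(68, [184.6, 175.9], [180, 172, 10, 9])] [184.82122956 176.11833675]
```

View pics/crop6.png

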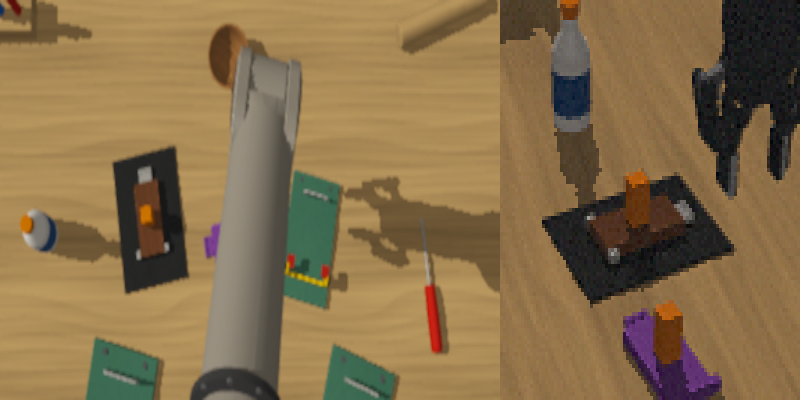

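The block lies flat in the middle of the mat: handle at (147,215) in the crop, within 0.3 px of the mat centre. Everything else is in place and the arm is clear.

```bash
python3 -c "
from station import bot
print(bot.hand_in())"
```

```text
the job is handed in; nothing more can be done
None
```

The honing block is out of its holder and lies flat, sole down, in the middle of the black mat, released with the arm clear; I handed the job in at about 20 s, and the highest holder force I read was roughly 10–14 N.

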